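# Put the guard key into the interlock switch

## Task

The bath stays locked out until its guard key is in the interlock switch. Swing the flat cover on the front of the switch fully aside by its stud, towards the left as seen facing the slot, then slide the guard key's tongue straight into the slot until the key's flange is fully home against the switch, and let go. Leave the other things on the bench where they are.

Things in the scene. Friction and masses are not known exactly. Their poses are not given: they have to be found in the camera images.
- interlock: The guard interlock switch, fixed to the bench: a grey box 52 x 44 x 70 mm (x, y, z) on an aluminium plate 84 x 76 x 6 mm; origin on the bench under the box's centre. x points level, straight into the slot; y to the left as seen facing the slot; z up. The slot mouth is 30 mm before the origin; nothing of the plate stands out before the mouth.
- slot_mouth (a point): Centre of the slot's mouth on the front of the switch, 26 mm above the bench; axes as body interlock (x into the slot). The slot lies flat: 20.4 mm wide (y) and 7 mm high (z), with a flared lead-in 4 mm deep, inside a dark frame 30 x 18 mm whose front is at x = 0.
- cover (a joint): Angle of the flat aluminium cover (26 mm wide) hanging before the mouth from one pivot screw 28 mm above the slot centre. 0: slot shut; grows as the stud on its upper arm is pushed to the left (+y), the plate below going right; stop at 1.5 rad. It stays where it is left (about 2 N at the stud). Slot and key flange have room from 1.2 rad on. Its front face is 4 mm before the mouth.
- cover_stud (a point): Point on the axis of the cover's stud, a steel pin 8 mm in diameter that stands 20 mm out of the cover's upper arm to the front; the point is 6 mm from its free end and 18 mm before the slot mouth. It goes round the pivot at 32 mm radius: at cover angle a it is 32 sin(a - 0.65) mm to the left of the pivot and 32 cos(a - 0.65) mm above it, so it leans to the right when shut.
- key_grip (a point): Centre of the upright grip of the loose guard key (about 0.14 kg), which stands on the bench on its flat foot. The grip is a black ribbed plate 40 mm long (x), 12 mm thick (y), up to 64 mm above the bench; the point is 32 mm above the underside. x points along the tongue to its tip, z up. Foot 72 x 28 x 8 mm, x from -25 to +47 mm; grip it above the foot.
- tongue_tip (a point): Middle of the end of the key's flat steel tongue, 84 mm ahead of and 6 mm below key_grip, axes alike. The tongue is 18 mm wide (y), 4 mm thick (z), 34 mm long, with rounded corners; behind it is the flange, 28 mm wide and 32 mm high, its front 50 mm ahead of key_grip. Standing on the bench, the tongue is at slot height. Key home: the tip lies 34 mm past the mouth.
- plunger (a joint): Travel of the switch plunger inside the slot (m): 0 out, about 0.011 with the key fully home. The tongue meets it 23 mm inside the mouth; it resists with about 4 N and stays where it is pushed.
- spare_knob: Bystander: black and white knob 21 x 21 x 26 mm, standing; origin under its centre.
- fitting_c: Bystander: metal hose fitting 15 x 31 x 13 mm; origin under its centre.
- screwdriver_b: Bystander: screwdriver 151 mm long, lying; origin under its centre.
- spanner_10_13: Bystander: spanner 155 mm long, lying; origin under its centre.

How it is judged (in metres and radians):
On the way:
1. the cover is swung aside, the slot is free (value of joint cover above 1.2 rad and value of joint plunger below 0.002 m), for 0.2 s.
At the end, for the whole second after the job is handed in: The cover is aside (over 1.15 rad), the tongue lies straight in the slot (within 0.12 rad, 4 mm sideways), its tip at least 32 mm past the mouth (flange within 2 mm of the switch), the plunger is pushed in by more than 9 mm, and the key stands upright on the bench, at rest (value of joint cover above 1.15 rad and value of joint plunger above 0.009 m and x of tongue_tip in the frame of slot_mouth above 0.032 m and y of tongue_tip in the frame of slot_mouth between -0.004 and 0.004 m and angle between the x axis of key_grip and the x axis of slot_mouth, either way round below 0.12 rad and angle between key_grip's own z axis and vertical below 0.12 rad and linear speed of guard_key below 0.02 m/s); the robot touches nothing.
It fails at once if a bystander is moved by more than 30 mm (distance of any of spare_knob, fitting_c, screwdriver_b, spanner_10_13 from where it was at the start of the episode above 0.03 m).
It also fails if it takes over 58 s, if anything falls off the work surface, if the arm or the gripper's body presses on something with over 40 N, if the wrist force passes 120 N, or if a joint passes its speed limit or range.

## Robot

A 6-joint arm with a two-finger parallel gripper is mounted at the origin on a cart in front of the work surface, level with it; the furniture and walls round the work are solid. World frame = base frame: x ahead of the robot, y to its left, z up, the work surface at z = 0. Lengths are in m, angles in degrees, forces in N, time in s.
With the tool pointing down it reaches from about 0.4 to 0.825 m from the base axis. Payload 7 kg.
Tool frame: the origin (TCP) lies at the very end of the fingers, on their centre line; the grasp point (between the pads) lies 19 mm behind it; y points along the fingers, x is the direction in which the jaws open and shut, and the axes are right-handed (so a half turn about y gives the same grasp; the last joint's range is limited). The gripper opens to 88 mm and grips with 3 to 60 N. Pads are 19 mm wide; open, the fingers measure 130 mm over their backs; the gripper's body (78 mm by 193 mm) begins 47 mm behind the grasp point.
Start: joints at [-59.983, 20.546, 0.682, 0, -70.136, -16.507], TCP at [0.158, -0.656, 0.227] pointing down, gripper open.
Joint ranges: [-176.03, 176.03], [-82.01, 121.73], [-58.28, 71.71], [-173.87, 95.51], [-174.79, -0.11], [-173.66, 173.66]. Speed limits (degrees/s): [136.94, 136.94, 172.46, 180, 180, 180].

## Interface

Orientations are given as [roll, pitch, yaw] about the fixed x, y, z axes, in that order (R = Rz(yaw) Ry(pitch) Rx(roll)).
In Python, from plant import ctrl gives the robot as it stands.
- The arm moves only by the shell command python3 -m crank 'ROWS'. ROWS is JSON, a list that holds one entry, the list of rows, each a list of 5 numbers: the closure, from -1 (fully open) to 1 (shut), then the shift along the tool's x, y, z in mm, then the turn about the tool's y in rad. In form: [[[claw, x, y, z, turn], ...]]. A call has 1 to 12 rows; each row is the pose to reach, as a shift and turn from the pose commanded when the call began, along the tool's axes at that moment; what a row does not reach only later rows make up. A row lasts 1/8 s, in which the tool goes at most 62.5 mm and 10.7 degrees, less where a joint would pass 70% of its speed; a pose out of reach is approached as far as the arm can. A call with a gripper value outside its range is refused whole. The fingers move at their own pace and stop on an object; the grip force is fixed at half the most. Time passes only in rows, so rows that repeat a pose let the fingers close. It gives the time, the measured TCP pose, the force and the opening at its end, in the units of the state.
- ctrl.get_obs(): the state, without advancing time (a new reading comes with each control period).
- ctrl.snapshot(name): name is "scene" or "top"; returns the picture (400x640x3 uint8, red, green, blue); there is no depth.
- ctrl.camera_model(name): a dict with "fx", "fy", "cx", "cy" (pixels), "origin" and "orientation" of the camera in the world. Camera axes: x right, y down, z forward; pixel columns grow to the right and rows downward; lengths in m; the calibration is good to about 2 mm. A picture is of the moment at which its call begins. camera_model takes no time and is no camera call.
- ctrl.close_job(): hands the job in, once; it reports no verdict.
Trained networks look in the newest picture that a camera, given by its name, has taken for a name from the list of things; names that differ only in an ending like _2 or _b are one class to them, and where a whole thing is asked for, a point or a joint stands for the part that bears it (a point fixed in the world has none). Each returns a list of dicts, best first, with "confidence" (0 to 1); they miss things now and then, are a little off and sometimes report something else, mostly with a low value. They report only what shows in the picture. A call takes as long as a camera call.
- ctrl.find_in(camera, name): "extent" ([left, top, width, height] in pixels, round what is visible of it).
The state is a dict: "clock": time; "joint_pos": joint angles; "qvel": joint speeds; "tau": joint torques, N m; "tool_pos": TCP position; "orientation": TCP orientation; "force": force on the tool from outside, world axes, zero at the start; "moment": the same for the moment, N m; "opening": finger opening in m.
Only numpy, scipy, OpenCV 4.12 (cv2) and the standard library are available. Lean on these libraries where they do the work, as an engineer would, in place of code of your own. Each camera call takes 0.05 s, during which the arm holds its last target.

## Working session

There is one attempt and no reset: what is moved stays moved. The work goes in short steps, Python scripts to look and compute and a shell command to move; the robot and the scene stay as the last step left them, time stands still between calls to the robot, and variables do not carry over. Pictures are saved under pics/ and viewed, and the job is handed in when it is done.

```bash
ls; mkdir -p pics; python3 - <<'E'
from plant import ctrl
import cv2
o=ctrl.get_obs()
for k,v in o.items(): print(k,v)
for n in("scene","top"):
    im=ctrl.snapshot(n); cv2.imwrite(f"pics/{n}0.png",im[:,:,::-1]); print(n,ctrl.camera_model(n))
    for t in("interlock","cover","key_grip","cover_stud","slot_mouth","tongue_tip","spare_knob","fitting_c","screwdriver_b","spanner_10_13"):
        try: print(t,[(round(d['confidence'],2),[round(x) for x in d['extent']]) for d in ctrl.find_in(n,t)][:2])
        except Exception as e: print(t,e)
E
```

```text
pics
clock 0.0
joint_pos [-5.99806835e+01  2.05931763e+01  6.33750657e-01 -1.99019638e-02
 -7.01374602e+01 -1.65078009e+01]
qvel [ 0.04737822  0.03981999  0.05646906 -0.06223693 -0.00445593  0.03787613]
tau [-6.14140981e-05 -5.82718313e+01  2.93056995e+01  6.99693963e+00
  6.89837529e-03 -1.31207166e-04]
tool_pos [ 0.15757068 -0.65583733  0.22560356]
orientation [-8.99904055e+01 -9.82087424e-02  1.03504730e+02]
force [ 0.25084845 -0.9650863  -0.59000812]
moment [ 0.07667934  0.02959926 -0.00213755]
opening 0.08735032133180766
scene {'fx': 453.4420493252242, 'fy': 453.4420493252242, 'cx': 318.9620693430889, 'cy': 202.21141091869004, 'origin': array([-0.02423137,  0.41954677,  0.43195451]), 'orientation': array([-112.41769083,    0.40592584, -136.58491599])}
interlock [(0.75, [294, 180, 48, 39])]
cover [(0.61, [329, 181, 17, 31])]
key_grip [(0.97, [382, 194, 45, 30])]
cover_stud [(0.6, [328, 184, 13, 30]), (0.34, [313, 262, 15, 16])]
slot_mouth [(0.9, [292, 180, 53, 41])]
tongue_tip [(0.91, [385, 193, 45, 27])]
spare_knob [(0.73, [311, 262, 14, 19])]
fitting_c [(0.55, [282, 252, 16, 7]), (0.28, [330, 179, 12, 33])]
screwdriver_b []
spanner_10_13 [(0.71, [372, 228, 47, 36])]
top {'fx': 435.8351400569942, 'fy': 435.8351400569942, 'cx': 313.84301525081463, 'cy': 200.06935702148246, 'origin': array([ 0.46276023, -0.19833565,  1.1187642 ]), 'orientation': array([-174.74947016,   -0.88252855,  -88.44538795])}
interlock []
cover [(0.4, [348, 178, 7, 8])]
key_grip [(0.78, [384, 210, 24, 42])]
cover_stud [(0.64, [349, 180, 1, 7]), (0.38, [386, 213, 22, 40])]
slot_mouth [(0.96, [324, 153, 35, 33])]
tongue_tip [(0.58, [388, 211, 16, 40])]
spare_knob [(0.63, [258, 241, 9, 3]), (0.36, [182, 240, 61, 7])]
fitting_c [(0.45, [259, 208, 12, 3])]
screwdriver_b [(0.52, [181, 241, 54, 6])]
spanner_10_13 [(0.5, [306, 255, 58, 8])]
```

```bash
python3 - <<'E'
import cv2
a=cv2.imread("pics/scene0.png");b=cv2.imread("pics/top0.png")
cv2.imwrite("pics/sz.png",cv2.resize(a[150:290,250:450],None,fx=4,fy=4,interpolation=cv2.INTER_CUBIC))
cv2.imwrite("pics/tz.png",cv2.resize(b[130:270,290:430],None,fx=4,fy=4,interpolation=cv2.INTER_CUBIC))
E
```

```text
(no output)
```

View pics/scene0.png

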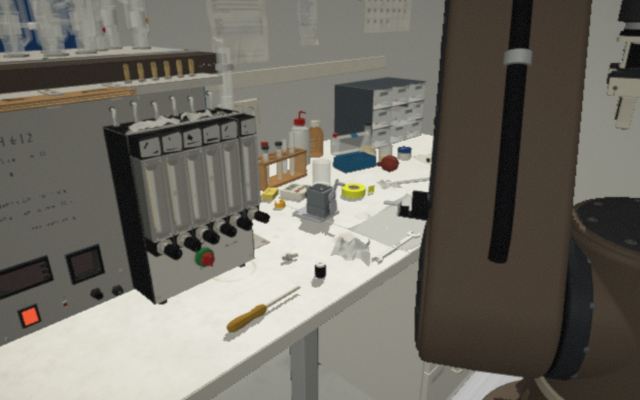

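View pics/top0.png

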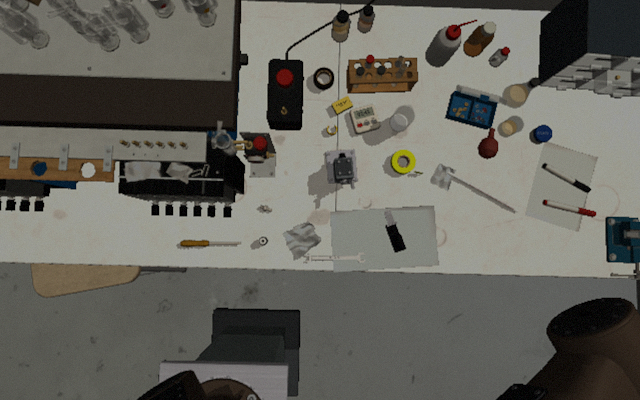

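View pics/sz.png

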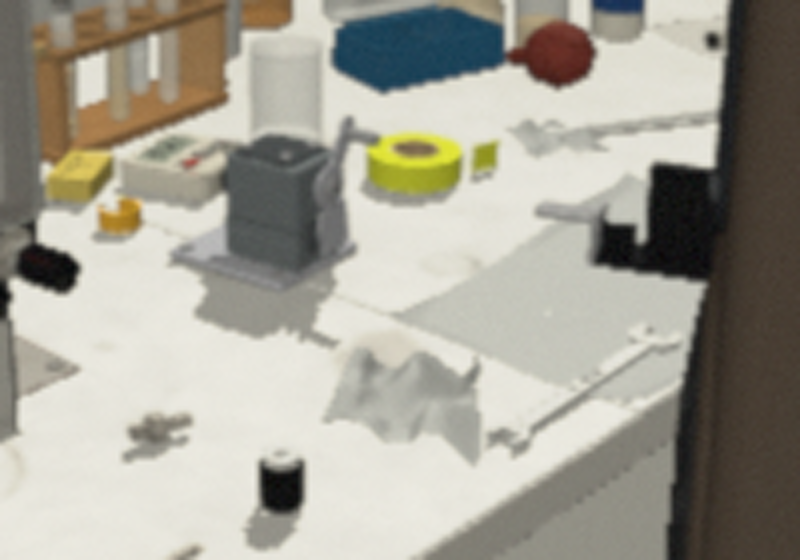

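View pics/tz.png

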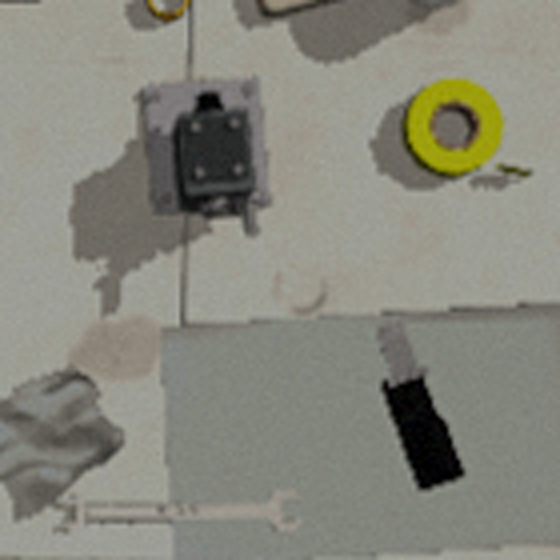

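```bash
python3 - <<'E'
import cv2
a=cv2.imread("pics/scene0.png");b=cv2.imread("pics/top0.png")
def z(im,x0,y0,w,h,f,n):
    c=cv2.resize(im[y0:y0+h,x0:x0+w],None,fx=f,fy=f,interpolation=cv2.INTER_CUBIC)
    c=cv2.convertScaleAbs(c,alpha=1.5,beta=20)
    for i in range(0,w,5): cv2.putText(c,str(x0+i),(i*f,8),0,.3,(0,0,255)); cv2.line(c,(i*f+f//2,10),(i*f+f//2,h*f),(0,0,255) if i%10==0 else (200,120,0),1) if i%10==0 else None
    for i in range(0,h,10): cv2.putText(c,str(y0+i),(0,i*f+10),0,.3,(0,0,255)); cv2.line(c,(0,i*f+f//2),(w*f,i*f+f//2),(0,0,255),1)
    cv2.imwrite("pics/"+n,c)
z(b,318,144,46,50,12,"ti.png"); z(b,376,200,40,60,10,"tk.png"); z(a,288,172,60,56,12,"si.png"); z(a,378,188,55,35,14,"sk.png")
E
```

```text
(no output)
```

View pics/ti.png

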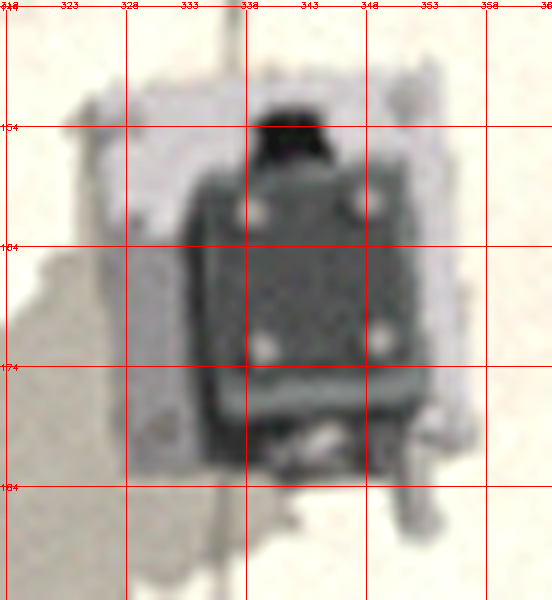

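View pics/tk.png

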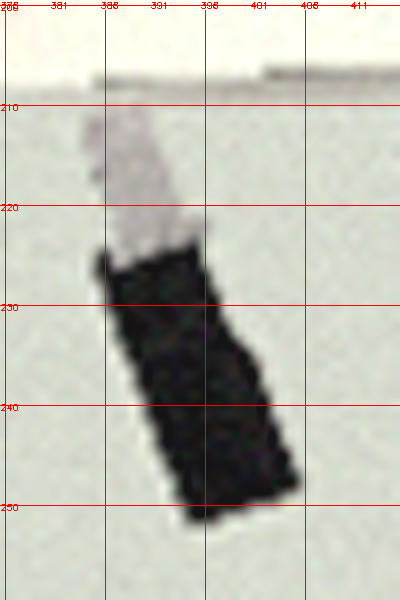

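View pics/si.png

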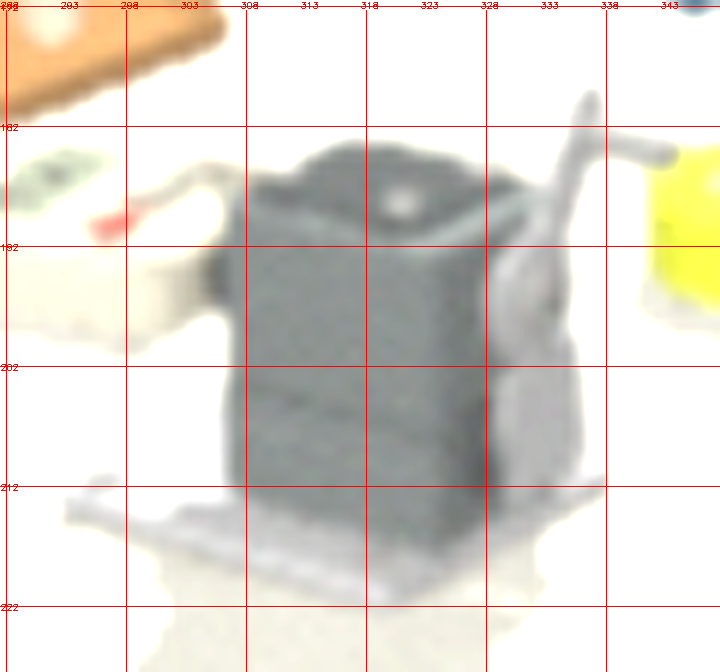

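View pics/sk.png

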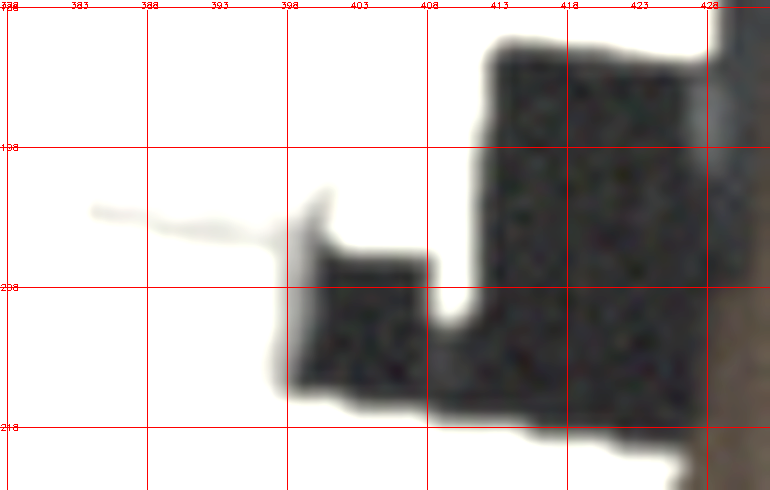

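```bash
cat > h.py <<'E'
import numpy as np, cv2
from scipy.optimize import least_squares, minimize
from scipy.spatial.transform import Rotation as R
from plant import ctrl
CM={n:ctrl.camera_model(n) for n in("scene","top")}
def proj(n,P):
    c=CM[n];M=R.from_euler('xyz',c['orientation'],degrees=True).as_matrix()
    q=(np.atleast_2d(P)-c['origin'])@M
    return np.c_[c['fx']*q[:,0]/q[:,2]+c['cx'],c['fy']*q[:,1]/q[:,2]+c['cy']]
def pose(p,L):
    L=np.atleast_2d(L);c,s=np.cos(p[2]),np.sin(p[2])
    return np.c_[p[0]+c*L[:,0]-s*L[:,1],p[1]+s*L[:,0]+c*L[:,1],L[:,2]]
def box(x0,x1,y0,y1,z0,z1): return np.array([[x,y,z] for x in(x0,x1) for y in(y0,y1) for z in(z0,z1)])/1000
def ray(n,u,v,z):
    c=CM[n];M=R.from_euler('xyz',c['orientation'],degrees=True).as_matrix()
    d=M@[(u-c['cx'])/c['fx'],(v-c['cy'])/c['fy'],1];o=c['origin'];return o+d*(z-o[2])/d[2]
def mask(n,p,boxes,x0,y0,w,h,f=8):
    m=np.zeros((h*f,w*f),np.uint8)
    for b in boxes:
        q=((proj(n,pose(p,b))-[x0,y0]+.5)*f-.5)
        cv2.fillConvexPoly(m,cv2.convexHull(np.round(q).astype(np.int32)),1)
    return cv2.resize(m.astype(np.float32),(w,h),interpolation=cv2.INTER_AREA)
E
python3 - <<'E'
from h import *
# interlock
top=[((-26,22,70),(336.3,178)),((-26,-22,70),(352.8,177.3)),((26,22,70),(334.6,158.5)),((26,-22,70),(351.5,156.8)),((-30,38,6),(328.3,182.8)),((-30,-38,6),(357.3,180.7)),((54,38,6),(325.5,151.5)),((54,-38,6),(354,149.2))]
sc=[((-26,22,70),(324,191.7)),((26,22,70),(307.6,187)),((-26,-22,70),(332,187.5)),((-30,38,0),(319.5,221.7)),((54,38,3),(293,213.3)),((-30,-38,3),(338,212))]
def res(p,use=('top','scene')):
    r=[]
    if 'top' in use: r+=[(proj('top',pose(p,np.array(a)/1000))-b).ravel() for a,b in top]
    if 'scene' in use: r+=[(proj('scene',pose(p,np.array(a)/1000))-b).ravel() for a,b in sc]
    return np.concatenate(r)
for u in(('top',),('scene',),('top','scene')):
    s=least_squares(res,[.55,-.27,0],args=(u,),loss='soft_l1');print(u,s.x.round(4),np.degrees(s.x[2]).round(2));print(res(s.x,u).reshape(-1,2).round(1).tolist())
p=s.x
a=0
stud=lambda back:(-30-18+back, 32*np.sin(-.65)*1, 26+28+32*np.cos(.65))
for n in('top','scene'): print(n,'stud',[proj(n,pose(p,np.array(stud(k))/1000)).round(1).tolist() for k in(-6,0,14)])
# key
boxes=[box(-25,47,-14,14,0,8),box(-20,20,-6,6,8,64),box(29,47,-8,8,8,34)]
im={n:cv2.imread(f'pics/{n}0.png').astype(float) for n in('top','scene')}
W={'top':(376,226,40,34),'scene':(398,186,30,36)}
obs={}
for n,(x,y,w,h) in W.items():
    g=im[n][y:y+h,x:x+w].mean(2); bg=np.percentile(g,90); obs[n]=np.clip((bg-g)/(bg-15),0,1)
def cost(q,use):
    t=0
    for n in use:
        M=mask(n,q,boxes+([box(46,50,-14,14,10,42)] if n=='scene' else []),*W[n])
        t+=np.abs(M-obs[n]).sum()
    return t
c0=ray('top',397,240,.03);print(c0)
for use in(('top',),('top','scene')):
  best=None
  for yaw in(.1,.2,.3,.4):
    q=minimize(cost,[c0[0],c0[1],yaw],args=(use,),method='Nelder-Mead',options=dict(initial_simplex=[[c0[0]+dx,c0[1]+dy,yaw+da] for dx,dy,da in((0,0,0),(.02,0,0),(0,.02,0),(0,0,.2))],xatol=1e-4))
    if best is None or q.fun<best.fun: best=q
  print(use,best.x.round(4),np.degrees(best.x[2]),best.fun)
  for n in('top','scene'): print(n,'tip corners',proj(n,pose(best.x,np.array([(84,9,28),(84,-9,28),(50,9,28),(50,-9,28),(50,14,42),(50,-14,42),(-25,14,8),(-20,-6,64)])/1000)).round(1).tolist())
E
```

```text
('top',) [ 0.6425 -0.2826  0.1088] 6.23
[[-0.6, 0.2], [0.9, -0.5], [-0.7, -1.3], [0.3, -1.0], [-0.3, 1.0], [0.1, 0.8], [-0.2, 0.2], [0.5, 0.3]]
('scene',) [ 0.643  -0.2852  0.0846] 4.85
[[-1.0, 0.2], [-2.6, -0.1], [2.9, -1.1], [0.6, 1.8], [-0.9, -0.3], [2.1, -0.5]]
('top', 'scene') [ 0.6426 -0.2829  0.1075] 6.16
[[-0.5, 0.2], [1.0, -0.5], [-0.6, -1.3], [0.5, -1.0], [-0.1, 1.0], [0.2, 0.8], [-0.0, 0.2], [0.6, 0.3], [-1.3, 0.5], [-3.1, 0.3], [2.3, -0.9], [0.5, 2.1], [-1.6, 0.3], [1.5, -0.4]]
top stud [[[354.2, 187.8]], [[354.0, 185.4]], [[353.5, 179.6]]]
scene stud [[[343.8, 185.5]], [[341.6, 185.0]], [[336.5, 183.7]]]
[ 0.46914602 -0.42254192  0.03      ]
('top',) [ 0.4663 -0.4254  0.357 ] 20.456610313611378 48.03401785714279
top tip corners [[383.3, 210.6], [390.0, 208.3], [387.8, 223.4], [394.6, 221.1], [387.0, 223.9], [397.6, 220.2], [394.5, 252.3], [406.2, 248.3]]
scene tip corners [[381.9, 202.4], [384.0, 199.7], [396.2, 204.6], [398.1, 201.8], [396.1, 199.7], [399.0, 195.5], [428.0, 218.4], [429.5, 191.9]]
('top', 'scene') [ 0.4632 -0.427   0.3709] 21.249361879948072 202.34531822344314
top tip corners [[383.4, 212.1], [390.1, 209.7], [388.2, 224.8], [394.9, 222.4], [387.4, 225.3], [397.9, 221.5], [395.3, 253.6], [406.9, 249.5]]
scene tip corners [[383.3, 202.8], [385.2, 200.1], [397.7, 204.8], [399.5, 202.0], [397.6, 199.9], [400.3, 195.7], [429.7, 218.5], [431.1, 192.0]]
```

```bash
cat >> h.py <<'E'
IL=np.array([.6425,-.2826,np.radians(6.2)])
KEY=np.array([.466,-.4256,np.radians(20.5)])
def il(x,y,z): return pose(IL,np.array([[x,y,z]])/1000)[0]
def delta(target,yaw=None):
    o=ctrl.get_obs();M=R.from_euler('xyz',o['orientation'],degrees=True).as_matrix()
    d=M.T@(np.array(target)-o['tool_pos'])*1000
    t=0 if yaw is None else -np.radians((yaw-o['orientation'][2]+180)%360-180)
    print('shift',d.round(1),'turn',round(float(t),4),'t',o['clock'],'pos',o['tool_pos'].round(4),'rpy',np.round(o['orientation'],1),'F',o['force'].round(1),'op',round(o['opening'],4))
def state():
    o=ctrl.get_obs();L=pose([0,0,-IL[2]],[o['tool_pos']-[IL[0],IL[1],0]])[0]*1000
    F=R.from_euler('z',-IL[2]).apply(o['force'])
    print('t',o['clock'],'il-frame mm',L.round(1),'F il',F.round(1),'rpy',np.round(o['orientation'],1),'op',round(o['opening'],4))
E
python3 - <<'E'
from h import *
print(il(-48,-60,150)); delta(il(-48,-60,150),96.2)
E
```

```text
[ 0.60126072 -0.34743303  0.15      ]
shift [ 196.7   76.5 -503.5] turn 0.1276 t 1.1 pos [ 0.1577 -0.6563  0.2265] rpy [-90.    0.  103.5] F [-0.5  0.3 -0.4] op 0.0875
```

```bash
python3 -m crank '[[[1,40,0,-100,0.02],[1,75,20,-190,0.04],[1,110,40,-280,0.06],[1,145,60,-370,0.08],[1,175,70,-450,0.1],[1,197,76,-503,0.128],[1,197,76,-503,0.128],[1,197,76,-503,0.128],[1,197,76,-503,0.128],[1,197,76,-503,0.128],[1,197,76,-503,0.128],[1,197,76,-503,0.128]]]'; python3 - <<'E'
from h import *
state(); delta(il(-48,-60,66),96.2)
E
```

```text
clock: 2.6
tool_pos: [0.6, -0.348, 0.151]
orientation: [-90.0, 0.0, 96.1]
force: [-0.6, -0.6, 0.2]
opening: 0.0004
t 2.6 il-frame mm [-49.3 -60.4 151. ] F il [-0.6 -0.5  0.2] rpy [-90.    0.   96.1] op 0.0004
shift [ 0.4 85.  -1.2] turn -0.0014 t 2.6 pos [ 0.6   -0.348  0.151] rpy [-90.    0.   96.1] F [-0.6 -0.6  0.2] op 0.0004
```

```bash
python3 -m crank '[[[1,0,45,-1,0],[1,0,85,-1,0],[1,0,85,-1,0],[1,0,85,-1,0],[1,0,85,-1,0]]]'; python3 - <<'E'
from h import *
state()
for n in("scene","top"):
    im=ctrl.snapshot(n); cv2.imwrite(f"pics/{n}1.png",im[:,:,::-1])
a=cv2.imread("pics/scene1.png");b=cv2.imread("pics/top1.png")
c=cv2.resize(a[130:240,270:400],None,fx=6,fy=6,interpolation=cv2.INTER_CUBIC);cv2.imwrite("pics/sz1.png",c[:600,:800])
cv2.imwrite("pics/tz1.png",cv2.resize(b[130:220,300:420],None,fx=6,fy=6,interpolation=cv2.INTER_CUBIC))
E
```

```text
clock: 3.22
tool_pos: [0.6029, -0.3479, 0.068]
orientation: [-90.2, 0.1, 96.2]
force: [-0.2, -0.4, 0.4]
opening: 0.0002
t 3.225 il-frame mm [-46.4 -60.6  68. ] F il [-0.2 -0.4  0.4] rpy [-90.2   0.1  96.2] op 0.0002
```

View pics/sz1.png

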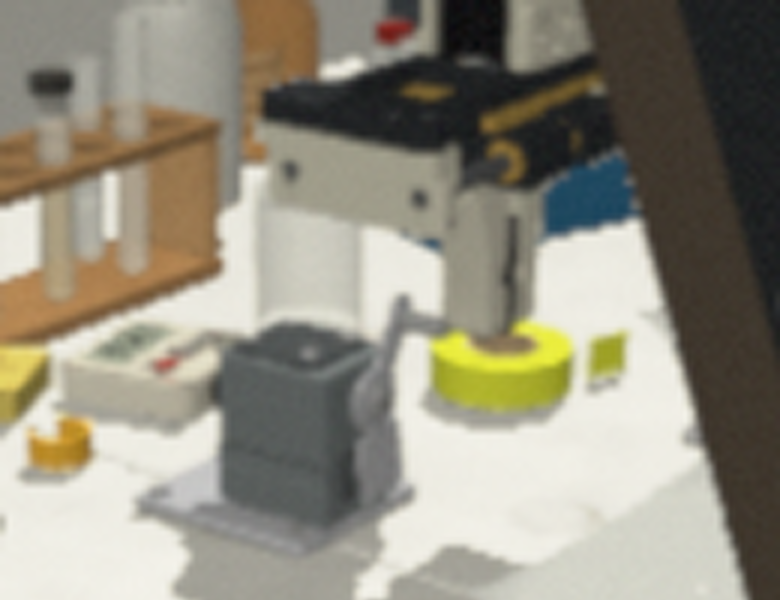

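View pics/tz1.png

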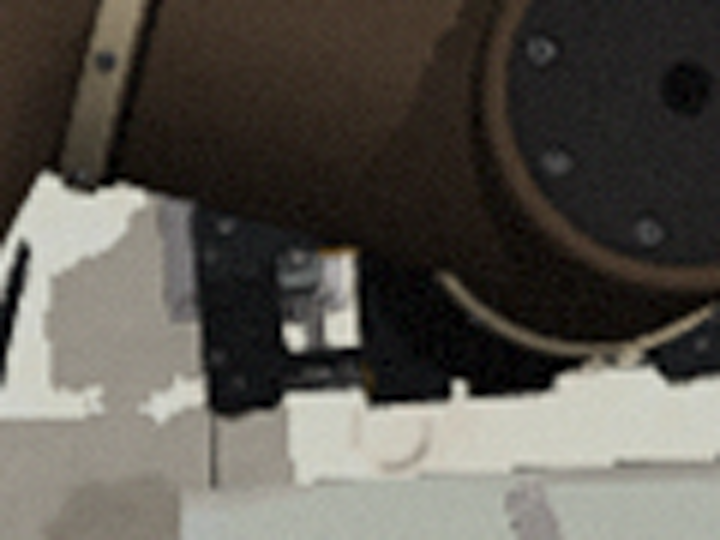

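```bash
python3 -m crank '[[[1,8,2,0,0],[1,14,2,1,0],[1,14,2,1,0],[1,14,2,1,0]]]'; python3 -c "
from h import *
state()"; python3 -m crank '[[[1,4,0,0,0],[1,8,0,0,0],[1,8,0,0,0],[1,8,0,0,0]]]'; python3 -c "
from h import *
state()"; python3 -m crank '[[[1,4,0,0,0],[1,8,0,0,0],[1,8,0,0,0],[1,8,0,0,0]]]'; python3 -c "
from h import *
state()
for n in('scene',):
    im=ctrl.snapshot(n); cv2.imwrite(f'pics/{n}2.png',im[:,:,::-1])
a=cv2.imread('pics/scene2.png')
c=cv2.resize(a[150:240,270:380],None,fx=6,fy=6,interpolation=cv2.INTER_CUBIC);cv2.imwrite('pics/sz2.png',c[:600,:800])"
```

```text
clock: 3.82
tool_pos: [0.5994, -0.3332, 0.0637]
orientation: [-90.0, 0.0, 96.2]
force: [-0.5, 0.4, 0.6]
opening: 0.0003
t 3.825 il-frame mm [-48.3 -45.6  63.7] F il [-0.5  0.5  0.6] rpy [-90.    0.   96.2] op 0.0003
clock: 4.32
tool_pos: [0.5984, -0.3254, 0.0636]
orientation: [-90.0, 0.0, 96.2]
force: [-0.9, -0.6, 0.4]
opening: 0.0003
t 4.325 il-frame mm [-48.4 -37.8  63.6] F il [-0.9 -0.5  0.4] rpy [-90.    0.   96.2] op 0.0003
clock: 4.82
tool_pos: [0.5982, -0.3181, 0.0645]
orientation: [-90.1, 0.1, 96.2]
force: [1.0, -3.3, 5.4]
opening: 0.0001
t 4.825 il-frame mm [-47.8 -30.5  64.5] F il [ 0.6 -3.4  5.4] rpy [-90.1   0.1  96.2] op 0.0001
```

View pics/sz2.png

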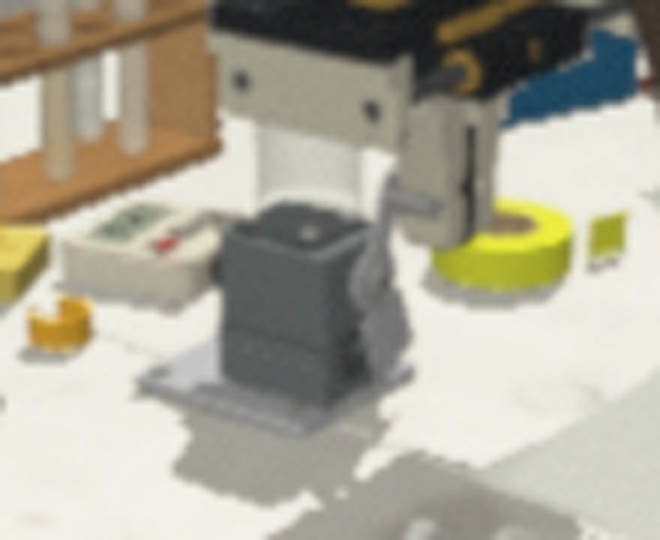

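```bash
python3 -m crank '[[[1,5,0,0,0],[1,10,0,0,0],[1,15,0,0,0],[1,20,0,0,0],[1,20,0,0,0],[1,20,0,0,0]]]'; python3 -c "
from h import *
state()
for n in('scene','top'):
    im=ctrl.snapshot(n); cv2.imwrite(f'pics/{n}3.png',im[:,:,::-1])
a=cv2.imread('pics/scene3.png')
c=cv2.resize(a[150:240,270:380],None,fx=6,fy=6,interpolation=cv2.INTER_CUBIC);cv2.imwrite('pics/sz3.png',c[:600,:800])"
```

```text
clock: 5.62
tool_pos: [0.5949, -0.297, 0.0631]
orientation: [-89.9, -0.0, 96.2]
force: [0.8, -1.0, 0.1]
opening: 0.0009
t 5.625 il-frame mm [-48.9  -9.2  63.1] F il [ 0.7 -1.1  0.1] rpy [-89.9  -0.   96.2] op 0.0009
```

View pics/sz3.png

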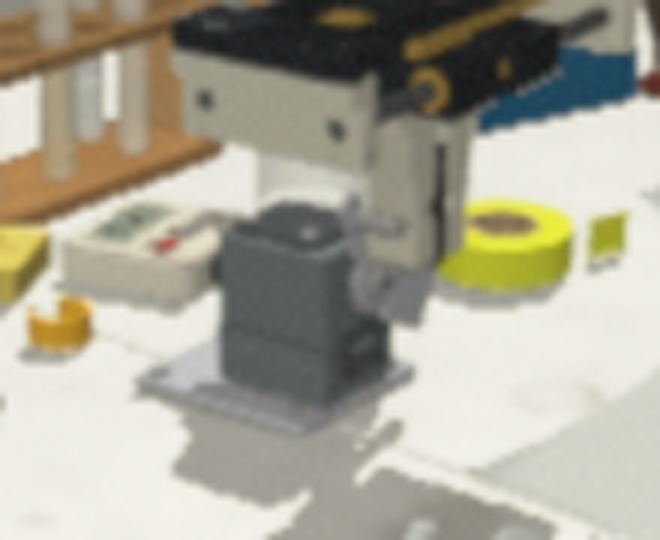

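```bash
python3 -m crank '[[[1,4,0,0,0],[1,8,0,0,0],[1,8,0,0,0],[1,8,0,0,0]]]'; python3 -c "
from h import *
state()"; python3 -m crank '[[[1,3,0,0,0],[1,3,0,0,0],[1,3,0,0,0]]]'; python3 -c "
from h import *
state()
for n in('scene','top'):
    im=ctrl.snapshot(n); cv2.imwrite(f'pics/{n}4.png',im[:,:,::-1])
a=cv2.imread('pics/scene4.png')
c=cv2.resize(a[160:230,290:370],None,fx=9,fy=9,interpolation=cv2.INTER_CUBIC);cv2.imwrite('pics/sz4.png',c[:600,:800])
for h in (12,14,16,21):
  pass
for ang in(1.1,1.3,1.5):
  q=il(-54,32*np.sin(ang-.65),54+32*np.cos(ang-.65));print(ang,proj('scene',q),(proj('scene',q)-[290,160]+.5)*9)"
```

```text
clock: 6.22
tool_pos: [0.5944, -0.2895, 0.0635]
orientation: [-90.0, -0.0, 96.2]
force: [-0.3, -1.7, -1.1]
opening: 0.0011
t 6.225 il-frame mm [-48.6  -1.6  63.5] F il [-0.5 -1.7 -1.1] rpy [-90.   -0.   96.2] op 0.0011
clock: 6.6
tool_pos: [0.5941, -0.2869, 0.0634]
orientation: [-90.0, 0.0, 96.2]
force: [0.9, -4.5, -4.1]
opening: 0.0004
t 6.6 il-frame mm [-48.5   1.   63.4] F il [ 0.4 -4.6 -4.1] rpy [-90.    0.   96.2] op 0.0004
1.1 [[335.17674215 188.42066686]] [[411.09067933 260.28600174]]
1.3 [[333.71595997 190.57516484]] [[397.94363969 279.67648354]]
1.5 [[332.45283237 193.07424561]] [[386.57549135 302.16821046]]
```

View pics/sz4.png

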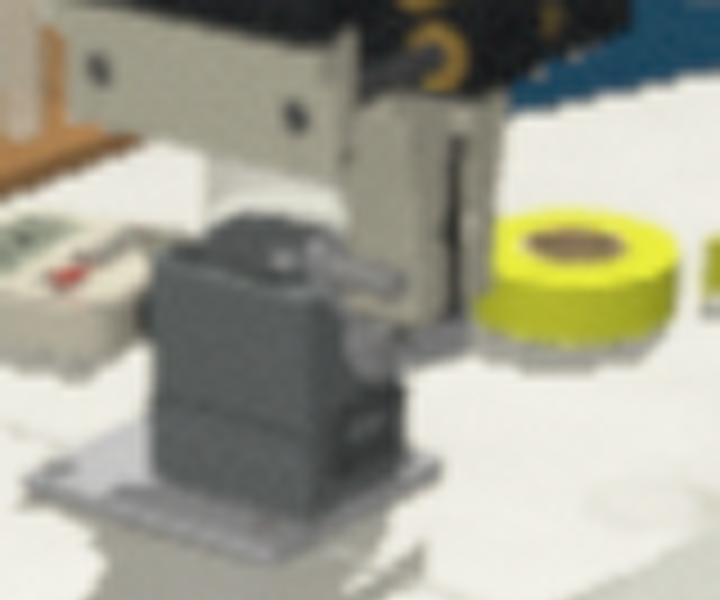

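```bash
python3 -m crank '[[[1,2,0,0,0],[1,2,0,0,0],[1,2,0,0,0]]]'; python3 -c "
from h import *
state()";python3 -m crank '[[[1,2,0,0,0],[1,2,0,0,0],[1,2,0,0,0]]]'; python3 -c "
from h import *
state()
im=ctrl.snapshot('scene'); cv2.imwrite('pics/scene5.png',im[:,:,::-1])
c=cv2.resize(im[160:230,290:370,::-1],None,fx=9,fy=9,interpolation=cv2.INTER_CUBIC);cv2.imwrite('pics/sz5.png',c)"
```

```text
clock: 7.08
tool_pos: [0.594, -0.2853, 0.0633]
orientation: [-90.0, 0.0, 96.2]
force: [2.4, -7.0, -6.4]
opening: 0.0004
t 7.075 il-frame mm [-48.5   2.6  63.3] F il [ 1.6 -7.2 -6.4] rpy [-90.    0.   96.2] op 0.0004
clock: 7.45
tool_pos: [0.5939, -0.2843, 0.0627]
orientation: [-90.0, 0.1, 96.1]
force: [3.5, -13.3, -11.7]
opening: 0.0006
t 7.45 il-frame mm [-48.5   3.5  62.7] F il [  2.1 -13.6 -11.7] rpy [-90.    0.1  96.1] op 0.0006
```

View pics/sz5.png

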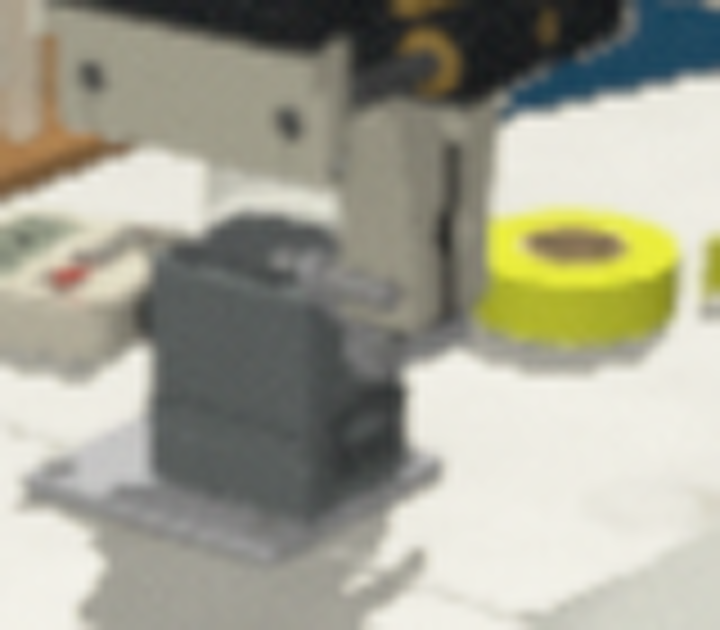

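```bash
python3 -m crank '[[[1,-8,0,0,0],[1,-25,0,8,0],[1,-35,-40,20,0],[-1,-45,-90,30,0],[-1,-45,-100,30,0],[-1,-45,-100,30,0]]]'; python3 -c "
from h import *
state()
for n in('scene','top'):
  im=ctrl.snapshot(n); cv2.imwrite(f'pics/{n}6.png',im[:,:,::-1])
im=cv2.imread('pics/scene6.png')
c=cv2.resize(im[160:250,290:440],None,fx=5,fy=5,interpolation=cv2.INTER_CUBIC);cv2.imwrite('pics/sz6.png',c)
delta([*KEY[:2],.13],110.5)"
```

```text
clock: 8.25
tool_pos: [0.5688, -0.331, 0.1646]
orientation: [-90.1, 0.0, 96.1]
force: [0.4, -0.3, -0.8]
opening: 0.0249
t 8.25 il-frame mm [-78.5 -40.2 164.6] F il [ 0.4 -0.3 -0.8] rpy [-90.1   0.   96.1] op 0.0249
shift [-83.8  32.5 111.6] turn -0.2503 t 8.35 pos [ 0.568  -0.3303  0.1624] rpy [-89.9  -0.1  96.2] F [ 0.5  0.6 -0.4] op 0.0328
```

View pics/sz6.png

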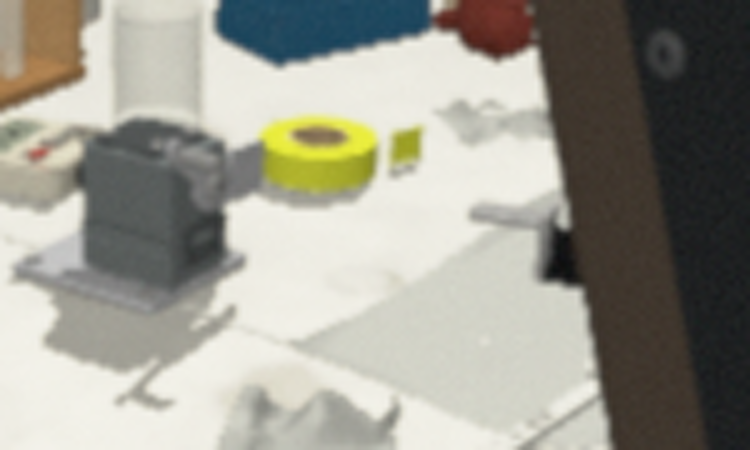

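View pics/top6.png

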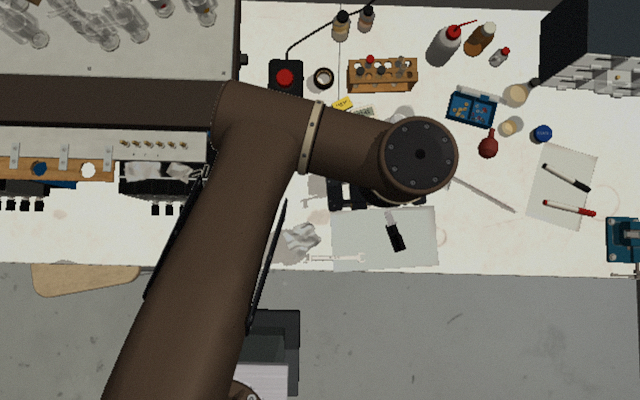

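```bash
python3 -m crank '[[[-1,-40,0,50,-0.12],[-1,-83,0,111,-0.25],[-1,-83,10,111,-0.25],[-1,-83,25,111,-0.25],[-1,-83,25,111,-0.25],[-1,-83,25,111,-0.25]]]'; python3 -c "
from h import *
state()
delta([.4655,-.4258,.031],110.5)
im=ctrl.snapshot('scene'); cv2.imwrite('pics/scene7.png',im[:,:,::-1])
im=cv2.imread('pics/scene7.png')
c=cv2.resize(im[130:250,340:480],None,fx=5,fy=5,interpolation=cv2.INTER_CUBIC);cv2.imwrite('pics/sz7.png',c)"
```

```text
clock: 9.1
tool_pos: [0.4682, -0.4243, 0.1381]
orientation: [-90.0, -0.0, 110.6]
force: [0.6, 1.4, -0.2]
opening: 0.0869
t 9.1 il-frame mm [-188.6 -122.1  138.1] F il [ 0.8  1.3 -0.2] rpy [-90.   -0.  110.6] op 0.0869
shift [ -0.5 107.1   3. ] turn 0.0013 t 9.1 pos [ 0.4682 -0.4243  0.1381] rpy [-90.   -0.  110.6] F [ 0.6  1.4 -0.2] op 0.0869
```

View pics/sz7.png

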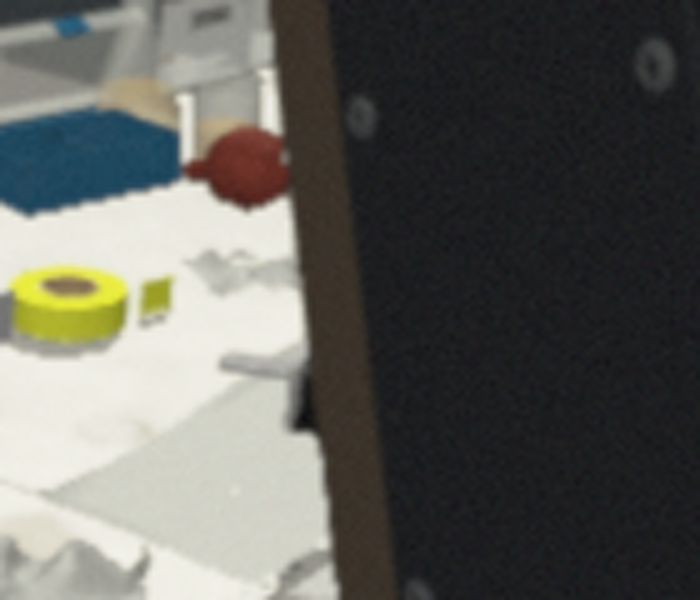

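```bash
python3 -m crank '[[[-1,0,50,3,0],[-1,0,80,3,0],[-1,0,95,3,0],[-1,0,106,3,0],[-1,0,106,3,0],[-1,0,106,3,0]]]'; python3 -c "
from h import *
state()"
```

```text
clock: 9.9
tool_pos: [0.4653, -0.4265, 0.0336]
orientation: [-90.1, 0.1, 110.5]
force: [0.2, -0.2, 0.6]
opening: 0.0879
t 9.9 il-frame mm [-191.7 -123.9   33.6] F il [ 0.2 -0.2  0.6] rpy [-9.010e+01  1.000e-01  1.105e+02] op 0.0879
```

```bash
python3 -m crank '[[[0.5,0,0,0,0],[1,0,0,0,0],[1,0,0,0,0],[1,0,0,0,0],[1,0,0,0,0],[1,0,0,0,0],[1,0,0,0,0],[1,0,0,0,0]]]'; python3 -c "
from h import *
state()
im=ctrl.snapshot('top'); cv2.imwrite('pics/top8.png',im[:,:,::-1])
c=cv2.resize(im[150:280,320:450,::-1],None,fx=5,fy=5,interpolation=cv2.INTER_CUBIC)[:600];cv2.imwrite('pics/tz8.png',c)"
```

```text
clock: 10.9
tool_pos: [0.4645, -0.4261, 0.0325]
orientation: [-90.0, -0.0, 110.5]
force: [0.2, 0.5, -0.6]
opening: 0.013
t 10.9 il-frame mm [-192.4 -123.5   32.5] F il [ 0.3  0.5 -0.6] rpy [-90.   -0.  110.5] op 0.013
```

View pics/tz8.png

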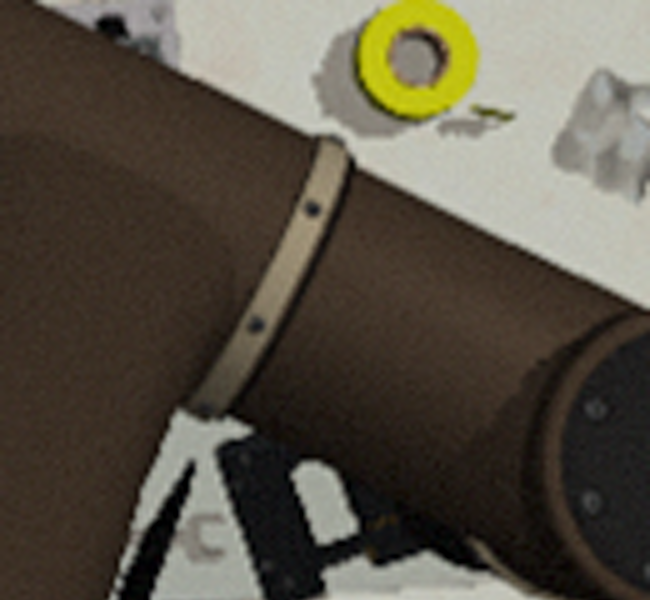

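```bash
python3 -m crank '[[[1,0,-8,0,0],[1,0,-15,0,0],[1,0,-15,0,0],[1,0,-15,0,0]]]'; python3 -c "
from h import *
state(); delta(il(-139,0,47.5),96.2)"
```

```text
clock: 11.45
tool_pos: [0.4644, -0.426, 0.0476]
orientation: [-90.0, -0.0, 110.5]
force: [0.1, 0.1, -1.5]
opening: 0.0119
t 11.45 il-frame mm [-192.5 -123.4   47.6] F il [ 0.1  0.1 -1.5] rpy [-90.   -0.  110.5] op 0.0119
shift [ 1.063e+02  1.000e-01 -8.230e+01] turn 0.2495 t 11.45 pos [ 0.4644 -0.426   0.0476] rpy [-90.   -0.  110.5] F [ 0.1  0.1 -1.5] op 0.0119
```

```bash
python3 -m crank '[[[1,25,0,-20,0.06],[1,50,0,-40,0.12],[1,75,0,-60,0.18],[1,100,0,-76,0.235],[1,106,0,-82,0.25],[1,106,0,-82,0.25],[1,106,0,-82,0.25],[1,106,0,-82,0.25]]]'; python3 -c "
from h import *
state(); delta(il(-139,0,33),96.2)
for n in('scene','top'):
  im=ctrl.snapshot(n); cv2.imwrite(f'pics/{n}9.png',im[:,:,::-1])
im=cv2.imread('pics/scene9.png')
c=cv2.resize(im[150:250,285:415],None,fx=6,fy=6,interpolation=cv2.INTER_CUBIC);cv2.imwrite('pics/sz9.png',c)
im=cv2.imread('pics/top9.png')
c=cv2.resize(im[140:240,300:420],None,fx=6,fy=6,interpolation=cv2.INTER_CUBIC);cv2.imwrite('pics/tz9.png',c)"
```

```text
clock: 12.45
tool_pos: [0.5039, -0.2988, 0.0474]
orientation: [-90.0, -0.0, 96.1]
force: [0.3, 0.3, -2.1]
opening: 0.0116
t 12.45 il-frame mm [-139.6   -1.2   47.4] F il [ 0.3  0.3 -2.1] rpy [-90.   -0.   96.1] op 0.0116
shift [ 1.2 14.4 -0.6] turn -0.0012 t 12.45 pos [ 0.5039 -0.2988  0.0474] rpy [-90.   -0.   96.1] F [ 0.3  0.3 -2.1] op 0.0116
```

View pics/sz9.png

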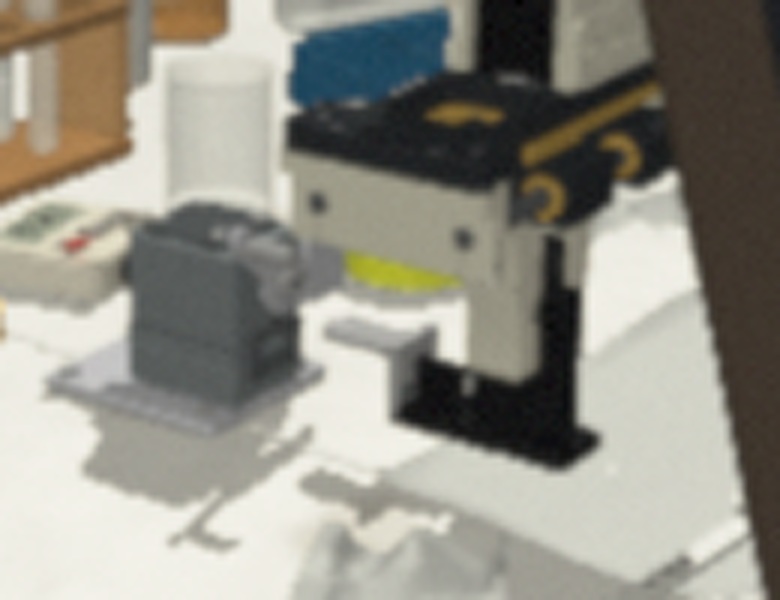

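View pics/tz9.png

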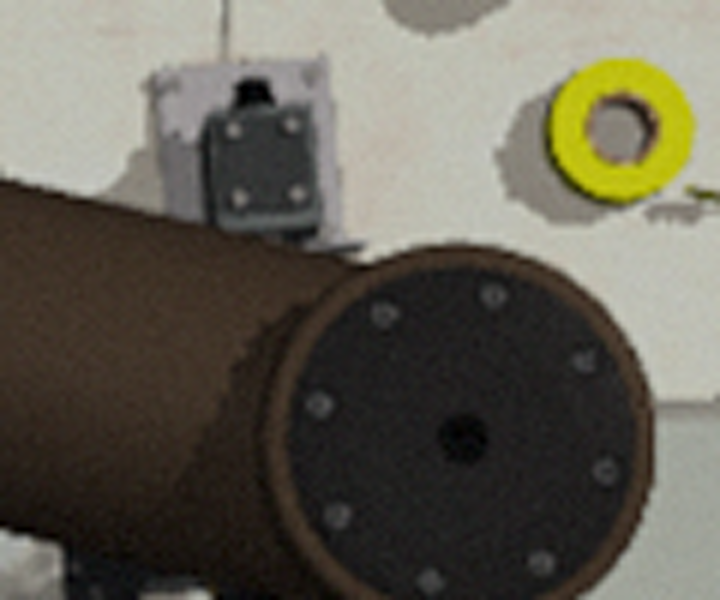

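```bash
python3 -c "
from h import *
s=[ray('top',u,v,.071) for u,v in((338.2,161.2),(347.8,160.3),(339.5,172.5),(349.,171.7))]
s=np.array(s);print(s.round(4),s.mean(0),IL)
d=(s[0]+s[1]-s[2]-s[3])/2;print(np.degrees(np.arctan2(d[1],d[0])),np.linalg.norm(d)); e=(s[0]+s[2]-s[1]-s[3])/2;print(np.degrees(np.arctan2(-e[0],e[1])),np.linalg.norm(e))
K=np.array([.5039,-.2988,np.radians(6.1)])
dz=.015
for l,q in dict(tipL=(84,9,28),tipR=(84,-9,28),flTL=(50,14,42),flBL=(50,14,10),foR=(-25,14,8),grT=(-20,6,64)).items():
  print(l,(((proj('scene',pose(K,np.array(q)/1000)+[0,0,dz])-[285,150]+.5)*6-.5)).round(0))
for l,q in dict(frTL=(-30,15,35),frBL=(-30,15,17),frBR=(-30,-15,17),frTR=(-30,-15,35),boxFL=(-26,22,70),boxFLb=(-26,22,6),plFL=(-30,38,6),plFR=(-30,-38,6)).items():
  print(l,(((proj('scene',il(*q))-[285,150]+.5)*6-.5)).round(0))
"
```

```text
[[ 0.6562 -0.2686  0.071 ]
 [ 0.6591 -0.292   0.071 ]
 [ 0.6285 -0.2724  0.071 ]
 [ 0.6312 -0.2955  0.071 ]] [ 0.64376154 -0.28210409  0.071     ] [ 0.6425     -0.2826      0.10821041]
7.422929372028181 0.028083638719895474
6.839363038831892 0.0233877403420798
tipL [[316. 330.]]
tipR [[344. 315.]]
flTL [[386. 320.]]
flBL [[384. 401.]]
foR [[563. 459.]]
grT [[569. 300.]]
frTL [[249. 340.]]
frBL [[249. 384.]]
frBR [[295. 359.]]
frTR [[295. 315.]]
boxFL [[229. 256.]]
boxFLb [[229. 414.]]
plFL [[212. 431.]]
plFR [[329. 366.]]
```

```bash
python3 -c "
import cv2
im=cv2.imread('pics/scene9.png')
c=cv2.resize(im[175:230,290:370],None,fx=10,fy=10,interpolation=cv2.INTER_CUBIC);cv2.imwrite('pics/sz9b.png',cv2.convertScaleAbs(c,alpha=1.6,beta=0))"
```

```text
(no output)
```

View pics/sz9b.png

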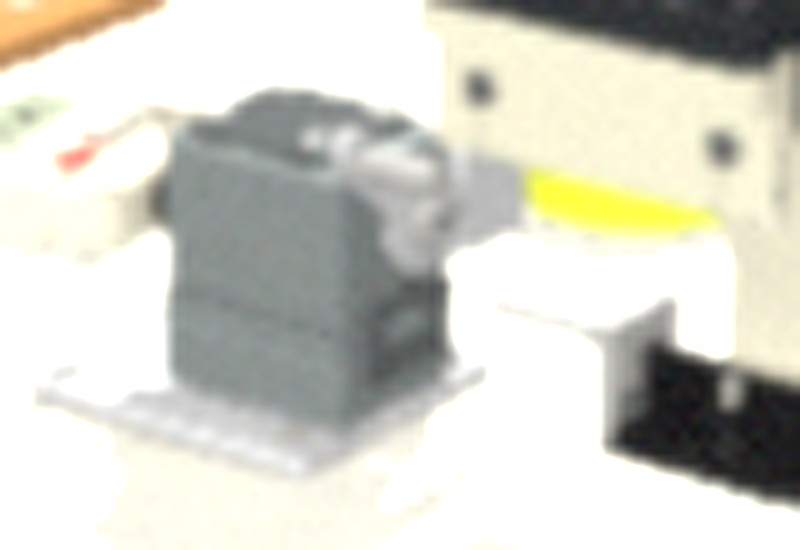

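```bash
sed -i 's/^IL=.*/IL=np.array([.643,-.2824,np.radians(6.6)])/' h.py; python3 -c "
from h import *
state(); delta(il(-135,0,33),96.6)"
```

```text
t 12.55 il-frame mm [-140.    -0.2   47.5] F il [ 0.7  0.1 -1.6] rpy [-90.   -0.   96.1] op 0.0118
shift [ 0.2 14.5 -5. ] turn -0.0082 t 12.55 pos [ 0.5039 -0.2987  0.0475] rpy [-90.   -0.   96.1] F [ 0.7  0.2 -1.6] op 0.0118
```

```bash
python3 -m crank '[[[1,0,8,0,-0.008],[1,0,14,-3,-0.008],[1,0,14.5,-5,-0.008],[1,0,14.5,-5,-0.008],[1,0,14.5,-5,-0.008]]]'; python3 -c "
from h import *
state(); delta(il(-115,0,33),96.6)"; python3 -m crank '[[[1,0,0,-8,0],[1,0,0,-16,0],[1,0,0,-20,0],[1,0,0,-20,0],[1,0,0,-20,0]]]'; python3 -c "
from h import *
state()
im=ctrl.snapshot('scene'); cv2.imwrite('pics/scene10.png',im[:,:,::-1])
im=cv2.imread('pics/scene10.png')
c=cv2.resize(im[170:235,290:400],None,fx=7,fy=7,interpolation=cv2.INTER_CUBIC);cv2.imwrite('pics/sz10.png',c)"
```

```text
clock: 13.18
tool_pos: [0.5093, -0.2975, 0.0329]
orientation: [-90.0, -0.0, 96.6]
force: [-0.5, 0.2, -2.7]
opening: 0.0117
t 13.175 il-frame mm [-134.6    0.4   32.9] F il [-0.5  0.3 -2.7] rpy [-90.   -0.   96.6] op 0.0117
shift [ -0.4  -0.1 -19.6] turn 0.0007 t 13.175 pos [ 0.5093 -0.2975  0.0329] rpy [-90.   -0.   96.6] F [-0.5  0.2 -2.7] op 0.0117
clock: 13.8
tool_pos: [0.5288, -0.2952, 0.0329]
orientation: [-90.0, -0.0, 96.6]
force: [-0.9, -0.7, -2.8]
opening: 0.0121
t 13.8 il-frame mm [-114.9    0.4   32.9] F il [-1.  -0.6 -2.8] rpy [-90.   -0.   96.6] op 0.0121
```

View pics/sz10.png

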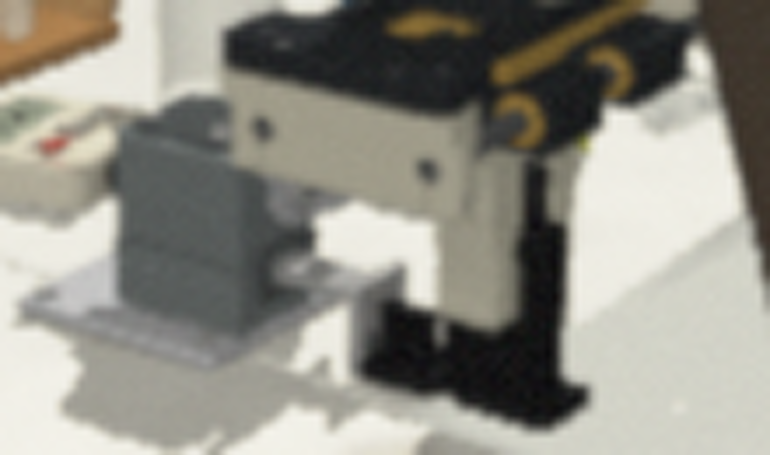

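```bash
for i in 1; do :; done; python3 -m crank '[[[1,0,0,-3,0],[1,0,0,-5,0],[1,0,0,-5,0]]]' >/dev/null; python3 -c "
from h import *
state()"; python3 -m crank '[[[1,0,0,-3,0],[1,0,0,-5,0],[1,0,0,-5,0]]]'>/dev/null; python3 -c "
from h import *
state()"
```

```text
t 14.225 il-frame mm [-109.5    0.3   33.1] F il [ 0.2  0.2 -2.8] rpy [-90.    0.   96.6] op 0.0117
t 14.6 il-frame mm [-104.4    0.3   33.1] F il [ 0.1 -1.  -2.3] rpy [-90.    0.   96.6] op 0.0116
```

```bash
python3 -m crank '[[[1,0,0,-3,0],[1,0,0,-6,0],[1,0,0,-6,0]]]' >/dev/null; python3 -c "
from h import *
state()"; python3 -m crank '[[[1,0,0,-3,0],[1,0,0,-6,0],[1,0,0,-6,0]]]'>/dev/null; python3 -c "
from h import *
state()"; python3 -m crank '[[[1,0,0,-3,0],[1,0,0,-6,0],[1,0,0,-6,0]]]'>/dev/null; python3 -c "
from h import *
state()"
```

```text
t 14.975 il-frame mm [-98.2   0.3  33.1] F il [-0.1 -1.  -3. ] rpy [-90.    0.   96.6] op 0.012
t 15.35 il-frame mm [-92.8   0.3  33. ] F il [-1.2 -1.  -0.9] rpy [-90.   -0.   96.6] op 0.0118
t 15.725 il-frame mm [-87.5   0.4  32.9] F il [-4.9 -1.2 -0.2] rpy [-89.9  -0.   96.6] op 0.0116
```

```bash
python3 -m crank '[[[1,0,0,-3,0],[1,0,0,-6,0],[1,0,0,-6,0]]]' >/dev/null; python3 -c "
from h import *
state()"; python3 -m crank '[[[1,0,0,-3,0],[1,0,0,-3,0],[1,0,0,-3,0]]]'>/dev/null; python3 -c "
from h import *
state()"; python3 -m crank '[[[1,0,0,-2,0],[1,0,0,-2,0],[1,0,0,-2,0]]]'>/dev/null; python3 -c "
from h import *
state()"
```

```text
t 16.1 il-frame mm [-82.4   0.4  32.8] F il [-6.6 -1.4  1.7] rpy [-89.8  -0.   96.6] op 0.0118
t 16.475 il-frame mm [-82.2   0.5  32.8] F il [-14.9  -1.3   8.6] rpy [-89.6  -0.1  96.6] op 0.0118
t 16.85 il-frame mm [-82.    0.6  32.8] F il [-20.8  -1.4  12. ] rpy [-89.4  -0.1  96.5] op 0.0116
```

```bash
python3 -c "
from h import *
state()
im=ctrl.snapshot('scene'); cv2.imwrite('pics/scene11.png',im[:,:,::-1])
im=cv2.imread('pics/scene11.png')
c=cv2.resize(im[175:230,295:375],None,fx=10,fy=10,interpolation=cv2.INTER_CUBIC);cv2.imwrite('pics/sz11.png',cv2.convertScaleAbs(c,alpha=1.4))
Z=lambda P:((proj('scene',P)-[295,175]+.5)*10).round(0).tolist()
print('mouth frame',[Z(il(*q)) for q in((-30,15,35),(-30,15,17),(-30,14,0),(-30,-14,32))])
for g in (0,4): print(g,[Z(il(*q)) for q in((-30-g,14,32),(-30-g,14,0),(-30-g-75,14,0))])"
```

```text
t 16.85 il-frame mm [-82.    0.6  32.8] F il [-20.8  -1.4  12. ] rpy [-89.4  -0.1  96.5] op 0.0116
mouth frame [[[314.0, 317.0]], [[314.0, 390.0]], [[317.0, 457.0]], [[388.0, 289.0]]]
0 [[[317.0, 328.0]], [[317.0, 457.0]], [[595.0, 541.0]]]
4 [[[331.0, 332.0]], [[331.0, 461.0]], [[610.0, 546.0]]]
```

View pics/sz11.png

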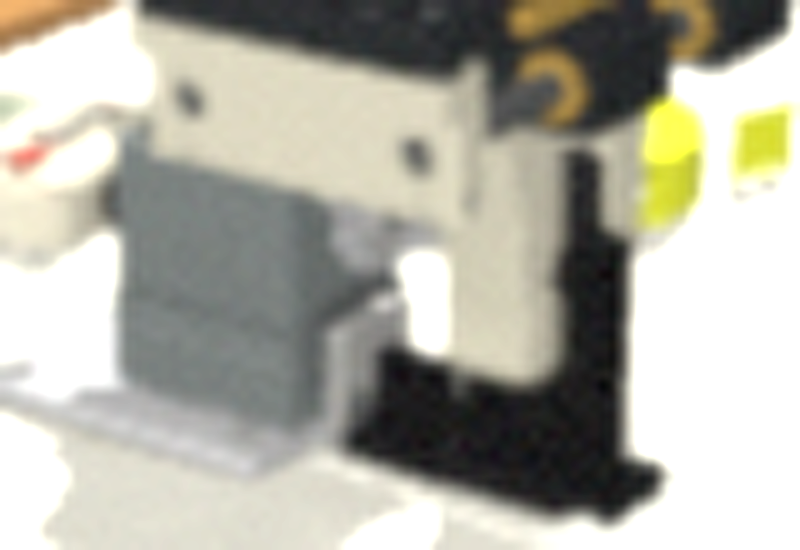

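```bash
python3 -c "
from h import *
a=cv2.imread('pics/scene9.png');b=cv2.imread('pics/scene11.png')
def z(im):
  c=cv2.resize(im[195:228,315:345],None,fx=13,fy=13,interpolation=cv2.INTER_CUBIC)
  for i in range(0,30,5): cv2.putText(c,str(315+i),(i*13,10),0,.35,(0,0,255)); cv2.line(c,(i*13+6,12),(i*13+6,16),(0,0,255),1); cv2.line(c,(i*13+6,420),(i*13+6,428),(0,0,255),1)
  return c
cv2.imwrite('pics/cmp.png',np.hstack([z(a),z(b)]))
for nm,q in dict(boxFLtop=(-26,22,70),boxFLbot=(-26,22,6),frame=(-30,15,26),plFL=(-30,38,6),boxFR=(-26,-22,40)).items(): print(nm,proj('scene',il(*q)).round(1))
"
```

```text
boxFLtop [[322.6 192.2]]
boxFLbot [[322.7 218.6]]
frame [[325.9 209.9]]
plFL [[319.9 221.4]]
boxFR [[333.9 198.8]]
```

View pics/cmp.png

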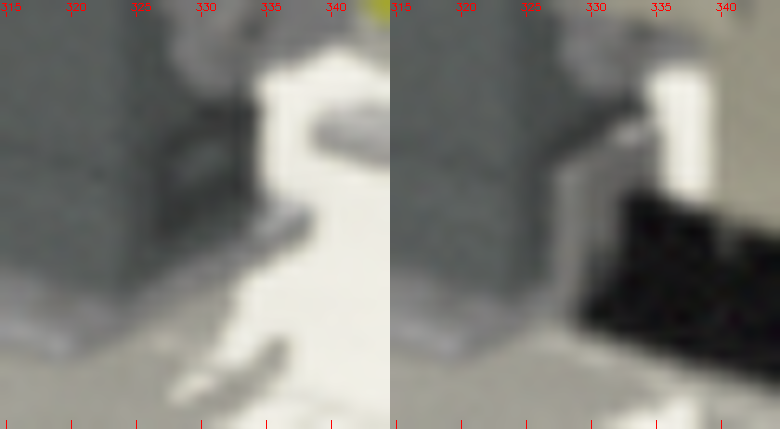

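```bash
python3 -m crank '[[[1,0,0,2,0],[1,0,0,3.5,0],[1,0,0,3.5,0],[1,0,0,3.5,0]]]'>/dev/null; python3 -c "
from h import *
state()"; python3 -m crank '[[[0.6,0,0,0,0],[0.4,0,0,0,0],[0,0,0,0,0],[0,0,0,0,0],[0,0,0,0,0],[0,0,0,0,0]]]'>/dev/null; python3 -c "
from h import *
state()
im=ctrl.snapshot('scene'); cv2.imwrite('pics/scene12.png',im[:,:,::-1])
im=cv2.imread('pics/scene12.png')
c=cv2.resize(im[175:230,295:375],None,fx=10,fy=10,interpolation=cv2.INTER_CUBIC);cv2.imwrite('pics/sz12.png',cv2.convertScaleAbs(c,alpha=1.4))"
```

```text
t 17.4 il-frame mm [-82.2   0.5  32.7] F il [-11.2  -1.8   3.6] rpy [-89.7  -0.1  96.6] op 0.012
t 18.15 il-frame mm [-79.1   0.4  33. ] F il [ 0.4 -0.  -0.1] rpy [-90.   -0.   96.6] op 0.0442
```

View pics/sz12.png

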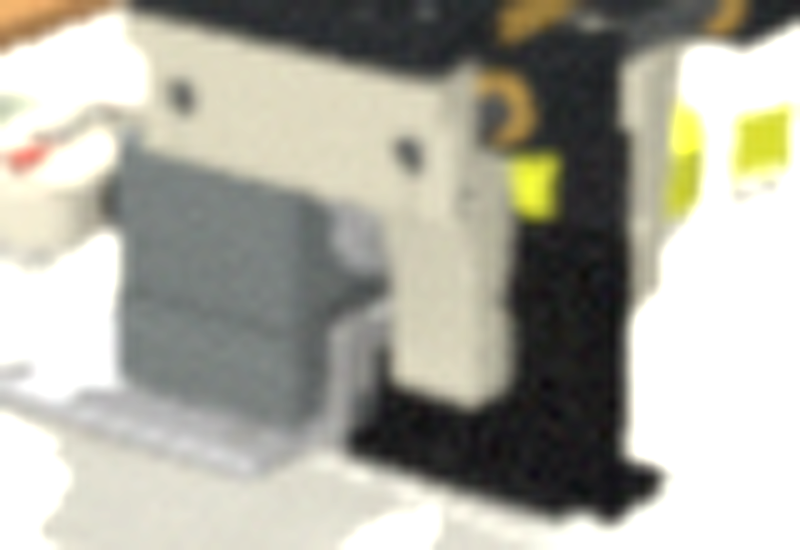

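```bash
python3 -m crank '[[[0,0,-25,0,0],[0,0,-50,0,0],[0.5,0,-55,40,0],[1,0,-55,65,0],[1,0,-55,65,0],[1,0,-55,65,0]]]'>/dev/null; python3 -c "
from h import *
state()
for n in('scene','top'):
  im=ctrl.snapshot(n); cv2.imwrite(f'pics/{n}13.png',im[:,:,::-1])
im=cv2.imread('pics/scene13.png')
c=cv2.resize(im[170:230,295:375],None,fx=10,fy=10,interpolation=cv2.INTER_CUBIC);cv2.imwrite('pics/sz13.png',cv2.convertScaleAbs(c,alpha=1.4))
for n in('cover','plunger','key_grip','tongue_tip'): pass"
```

```text
t 18.95 il-frame mm [-1.436e+02  1.000e-01  8.840e+01] F il [ 0.4 -0.1  0. ] rpy [-90.    0.   96.6] op 0.0096
```

View pics/sz13.png

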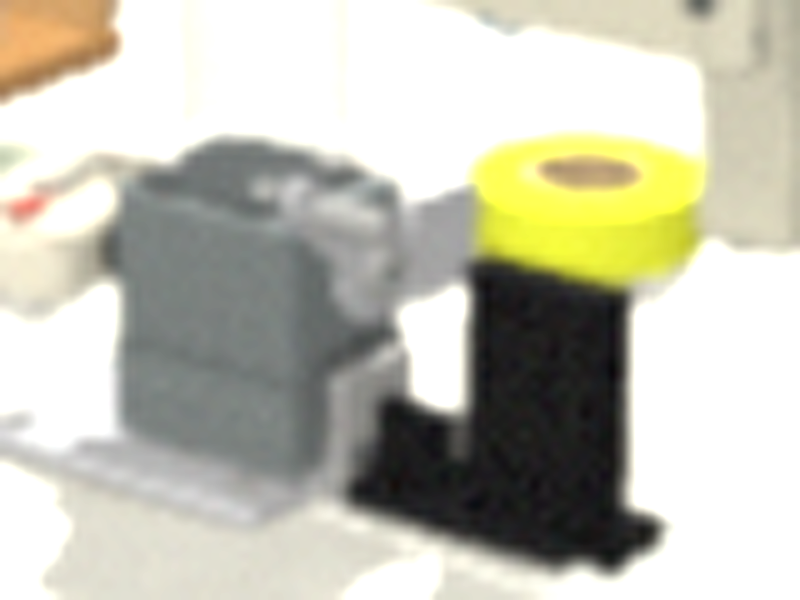

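View pics/top13.png

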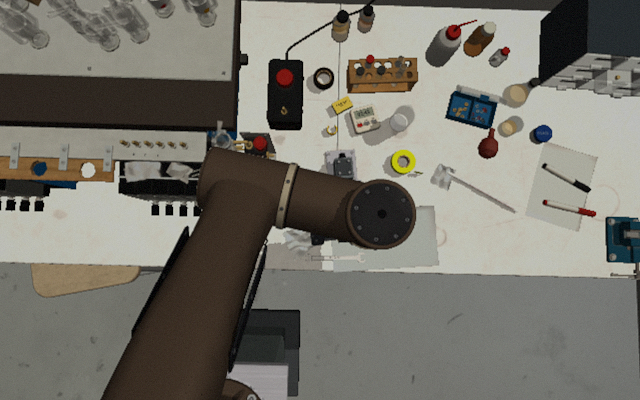

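```bash
python3 -m crank '[[[1,0,40,0,0],[1,0,64,0,0],[1,0,64,0,0],[1,0,64,0,0]]]'>/dev/null; python3 -c "
from h import *
state()"; python3 -m crank '[[[1,0,0,-8,0],[1,0,0,-16,0],[1,0,0,-24,0],[1,0,0,-24,0],[1,0,0,-24,0]]]'>/dev/null; python3 -c "
from h import *
state()"; python3 -m crank '[[[1,0,0,-4,0],[1,0,0,-4,0],[1,0,0,-4,0]]]'>/dev/null; python3 -c "
from h import *
state()"
```

```text
t 19.55 il-frame mm [-1.433e+02  1.000e-01  2.470e+01] F il [-0.3 -0.6  0.7] rpy [-90.    0.   96.7] op 0.0001
t 20.175 il-frame mm [-120.4    0.5   23.9] F il [-0.2  0.3 -0.3] rpy [-90.   -0.   96.6] op 0.0006
t 20.55 il-frame mm [-116.3    0.3   24. ] F il [-0.1 -0.3 -0.2] rpy [-90.   -0.   96.6] op 0.0003
```

```bash
python3 -m crank '[[[1,0,0,-2,0],[1,0,0,-3,0],[1,0,0,-3,0]]]'>/dev/null; python3 -c "
from h import *
state()"; python3 -m crank '[[[1,0,0,-2,0],[1,0,0,-2,0],[1,0,0,-2,0]]]'>/dev/null; python3 -c "
from h import *
state()"; python3 -m crank '[[[1,0,0,-2,0],[1,0,0,-2,0],[1,0,0,-2,0]]]'>/dev/null; python3 -c "
from h import *
state()"
```

```text
t 20.925 il-frame mm [-114.7    0.4   24. ] F il [-4.9 -0.9  4.4] rpy [-89.9  -0.   96.6] op 0.0006
t 21.3 il-frame mm [-114.5    0.5   23.9] F il [-11.   -0.2   8.2] rpy [-89.7  -0.1  96.6] op 0.0005
t 21.675 il-frame mm [-114.4    0.6   23.9] F il [-16.8  -0.8  11.9] rpy [-89.5  -0.1  96.6] op 0.0003
```

```bash
python3 -m crank '[[[1,0,0,10,0],[1,0,-20,40,0],[1,0,-80,60,0],[1,-50,-100,80,0],[1,-110,-120,80,0],[1,-170,-140,80,0],[1,-230,-140,80,0],[1,-280,-140,80,0],[1,-330,-140,80,0],[1,-350,-140,80,0],[1,-350,-140,80,0]]]'; python3 -c "
from h import *
state()
for n in('scene','top'):
  im=ctrl.snapshot(n); cv2.imwrite(f'pics/{n}14.png',im[:,:,::-1])
im=cv2.imread('pics/top14.png')
def z(im,x0,y0,w,h,f,n):
    c=cv2.resize(im[y0:y0+h,x0:x0+w],None,fx=f,fy=f,interpolation=cv2.INTER_CUBIC)
    c=cv2.convertScaleAbs(c,alpha=1.5,beta=20)
    for i in range(0,w,10): cv2.putText(c,str(x0+i),(i*f,8),0,.3,(0,0,255)); cv2.line(c,(i*f+f//2,10),(i*f+f//2,16),(0,0,255),1)
    for i in range(0,h,5): cv2.putText(c,str(y0+i),(0,i*f+10),0,.3,(0,0,255)); cv2.line(c,(0,i*f+f//2),(8,i*f+f//2),(0,0,255),1)
    cv2.imwrite('pics/'+n,c)
z(im,318,145,46,75,8,'tz14.png')
z(cv2.imread('pics/scene14.png'),290,175,80,60,10,'sz14.png')"
```

```text
clock: 23.05
tool_pos: [0.4952, -0.6529, 0.1623]
orientation: [-90.0, -0.0, 96.5]
force: [0.6, 1.0, -0.1]
opening: 0.0008
t 23.05 il-frame mm [-189.4 -351.   162.3] F il [ 0.7  1.  -0.1] rpy [-90.   -0.   96.5] op 0.0008
```

View pics/tz14.png

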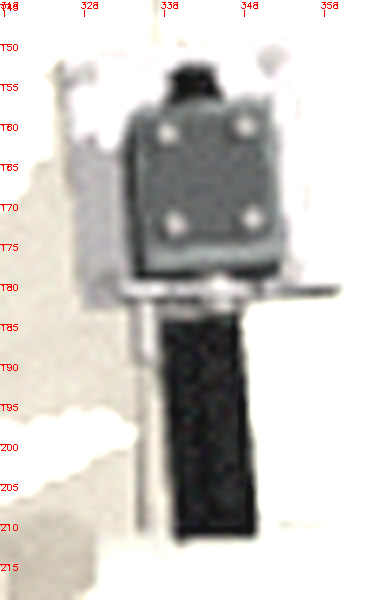

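View pics/sz14.png

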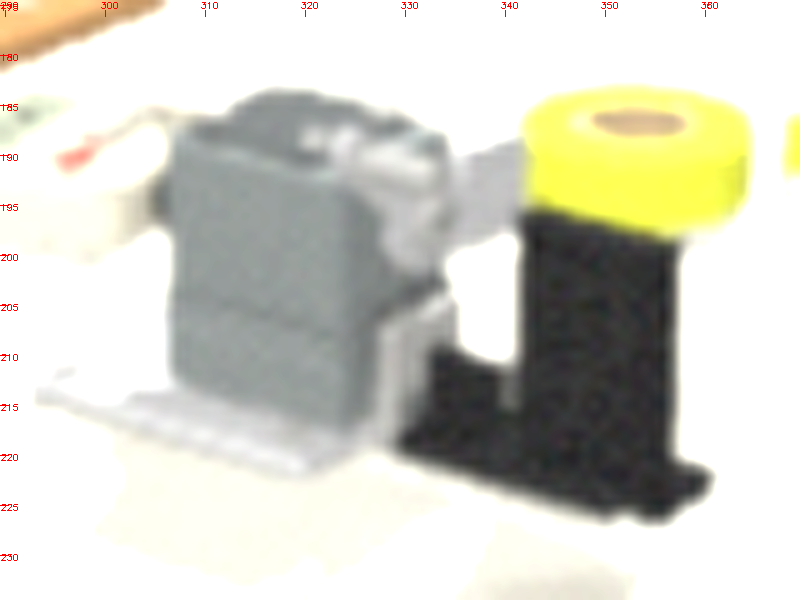

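```bash
python3 - <<'E'
from h import *
im=cv2.imread('pics/top14.png').astype(float); sc=cv2.imread('pics/scene14.png').astype(float)
for g in(0,4):
  print('gap',g,'top',[proj('top',il(*q)).round(1).tolist() for q in((-105-g,14,8),(-105-g,-14,8),(-100-g,6,64),(-100-g,-6,64),(-30-g,14,32),(-30-g,-14,32))])
  print('scene',[proj('scene',il(*q)).round(1).tolist() for q in((-30-g,14,16),(-60-g,6,50),(-100-g,6,40),(-105-g,14,0),(-105-g,-14,8))])
W={'top':(330,188,30,32),'scene':(332,198,36,34)}
# silhouette fits
boxes=[box(-25,47,-14,14,0,8),box(-20,20,-6,6,8,64),box(29,47,-8,8,8,30)]
x,y,w,h=W['top'];sub=im[y:y+h,x:x+w].mean(2)
obs=np.clip((110-sub)/(110-20),0,1)
obs[:, :7]=0
def cost(q): return np.abs(mask('top',q,boxes,x,y,w,h)-obs).sum()
k0=il(-82,0,0)
b=None
for a in(4,6.6,9):
  r=minimize(cost,[k0[0],k0[1],np.radians(a)],method='Nelder-Mead',options=dict(initial_simplex=[[k0[0]+dx,k0[1]+dy,np.radians(a)+da] for dx,dy,da in((0,0,0),(.008,0,0),(0,.008,0),(0,0,.06))],xatol=1e-4))
  if b is None or r.fun<b.fun:b=r
print(b.x,np.degrees(b.x[2]),b.fun)
L=pose([0,0,-IL[2]],[[b.x[0]-IL[0],b.x[1]-IL[1],0]])[0]*1000
print('key in il',L.round(2),'-> flange x',L[0]+50,'home -30')
print(im[y:y+h,344].mean(1).round().tolist() if 0 else sub[:,10].round().tolist(),sub[:,14].round().tolist())
E
```

```text
gap 0 top [[[340.1, 211.8]], [[351.0, 210.9]], [[344.9, 208.0]], [[349.8, 207.6]], [[338.0, 181.5]], [[349.1, 180.6]]]
scene [[[326.2, 213.8]], [[339.3, 201.8]], [[354.4, 210.1]], [[354.0, 228.6]], [[360.9, 221.0]]]
gap 4 top [[[340.2, 213.4]], [[351.1, 212.4]], [[345.1, 209.6]], [[350.0, 209.2]], [[338.2, 183.1]], [[349.2, 182.2]]]
scene [[[327.6, 214.2]], [[340.8, 202.2]], [[356.0, 210.6]], [[355.5, 229.1]], [[362.4, 221.4]]]
[ 0.56360795 -0.28968693  0.09978605] 5.717319604111556 22.16550925925926
key in il [-79.7    1.89   0.  ] -> flange x -29.70344334223482 home -30
[6.0, 10.0, 10.0, 7.0, 9.0, 9.0, 9.0, 10.0, 1.0, 4.0, 5.0, 11.0, 9.0, 8.0, 6.0, 7.0, 7.0, 7.0, 5.0, 0.0, 0.0, 6.0, 19.0, 6.0, 57.0, 134.0, 166.0, 168.0, 167.0, 170.0, 169.0, 166.0] [0.0, 11.0, 20.0, 16.0, 13.0, 7.0, 13.0, 17.0, 16.0, 13.0, 8.0, 16.0, 5.0, 7.0, 6.0, 6.0, 4.0, 7.0, 10.0, 3.0, 0.0, 2.0, 11.0, 7.0, 106.0, 169.0, 171.0, 168.0, 167.0, 164.0, 167.0, 168.0]
```

```bash
python3 - <<'E'
from h import *
a=cv2.imread('pics/scene9.png',0).astype(int);b=cv2.imread('pics/scene14.png',0).astype(int)
print('cols',list(range(320,338)))
for r in range(200,219):
    print(r,a[r,320:338].tolist(),'|',b[r,320:338].tolist())
E
```

```text
cols [320, 321, 322, 323, 324, 325, 326, 327, 328, 329, 330, 331, 332, 333, 334, 335, 336, 337]
200 [91, 90, 92, 88, 84, 75, 76, 73, 85, 107, 115, 112, 106, 102, 121, 160, 191, 197] | [90, 90, 91, 88, 83, 74, 74, 74, 87, 109, 114, 112, 105, 101, 123, 159, 192, 199]
201 [90, 90, 92, 88, 84, 76, 77, 75, 77, 91, 104, 105, 104, 95, 139, 208, 232, 233] | [90, 91, 89, 88, 82, 76, 75, 77, 75, 91, 103, 104, 102, 97, 139, 207, 232, 233]
202 [89, 89, 91, 90, 81, 77, 74, 75, 74, 74, 82, 84, 80, 79, 122, 200, 231, 237] | [90, 92, 91, 89, 82, 75, 76, 75, 71, 78, 79, 83, 80, 75, 126, 199, 231, 236]
203 [89, 90, 90, 87, 82, 73, 75, 73, 75, 72, 60, 57, 61, 59, 83, 177, 229, 236] | [91, 91, 90, 88, 81, 77, 76, 74, 73, 73, 65, 59, 61, 63, 94, 175, 225, 235]
204 [92, 90, 92, 90, 82, 78, 74, 71, 69, 65, 60, 58, 57, 56, 85, 187, 231, 234] | [90, 92, 90, 88, 83, 76, 73, 72, 71, 67, 58, 56, 69, 97, 119, 169, 221, 234]
205 [89, 88, 90, 86, 79, 77, 71, 66, 59, 59, 62, 63, 63, 61, 91, 193, 232, 233] | [89, 89, 92, 90, 82, 74, 71, 67, 61, 66, 68, 75, 102, 134, 132, 127, 198, 232]
206 [88, 87, 88, 90, 82, 72, 6
[... 1389 characters left out ...]
5, 20, 21, 19, 20]
215 [92, 91, 91, 90, 82, 76, 76, 81, 94, 105, 115, 121, 120, 136, 159, 184, 218, 231] | [91, 90, 92, 90, 80, 76, 79, 95, 116, 102, 76, 60, 45, 25, 14, 18, 17, 15]
216 [95, 91, 91, 90, 81, 83, 87, 101, 116, 124, 120, 124, 133, 170, 215, 230, 234, 235] | [93, 91, 92, 90, 81, 81, 87, 103, 117, 103, 73, 53, 33, 24, 20, 17, 20, 19]
217 [105, 103, 101, 96, 91, 96, 111, 116, 123, 129, 132, 141, 158, 204, 230, 234, 233, 234] | [103, 104, 100, 96, 88, 95, 110, 115, 119, 101, 68, 42, 21, 19, 15, 17, 19, 18]
218 [115, 121, 118, 110, 105, 112, 120, 126, 134, 144, 149, 153, 161, 209, 233, 234, 234, 234] | [116, 120, 119, 112, 104, 111, 121, 118, 113, 87, 40, 20, 19, 14, 17, 20, 11, 15]
```

```bash
python3 -c "
from plant import ctrl
print(ctrl.get_obs()['clock'],ctrl.close_job())"
```

```text
the job is handed in; nothing more can be done
23.15 None
```

The cover is swung aside and the guard key is in the slot with its flange against the switch. I let go, backed the arm away and handed the job in at about 23 s; no verdict was reported.

**What I did:**
- **Cover:** I pushed the stud to the left with the closed fingers until the push met a hard stop at about 18 N, so the cover should be close to 1.5 rad. Later pictures show its plate lying out to the right.
- **Key:** I gripped it, lifted it, lined it up with the slot and slid it straight in. The plunger was felt, and about 10.5 mm further on it stopped hard at about 21 N along the slot. After letting go, I pushed on the back of the grip with about 17 N, and it did not move further.

**Last checks:**
- **Seating:** Scene-camera edge positions put the flange about 0.8 mm (±1 mm) from the frame, and the top-camera fit agrees within about 1 mm. The plunger travel fits a key that is home.
- **Upright and straight:** The key stands on its foot in the last pictures. Its yaw matches the switch within about 1°.
- **Other things on the bench:** Only the key and the cover were touched. I did not measure the bystanders again.

**Disagreements:**
- **Rear push:** Taking the finger as 19 mm wide, the stop position would leave the flange about 5 mm short. The grip's edges in the scene picture also suggested up to 5 mm. I trusted the direct flange-to-frame comparison and the forces, because the finger's true width is unknown.
- **Sideways position:** The top camera put the key about 1.9 mm to the left of my slot centre. That is more than the slot's 1.2 mm of play, so I take it as measuring error; it is inside the 4 mm allowed.

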